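# Drop the fittings from the gate hopper and ratchet its trap door tight again

## Robot

A 6-joint arm with a two-finger parallel gripper is mounted at the origin on a cart in front of the work surface, level with it; the furniture and walls round the work are solid. World frame = base frame: x ahead of the robot, y to its left, z up, the work surface at z = 0. Lengths are in m, angles in rad, forces in N, time in s.
With the tool pointing down it reaches from about 0.425 to 0.95 m from the base axis. Payload 3.5 kg.
Tool frame: the origin (TCP) lies at the very end of the fingers, on their centre line; the grasp point (between the pads) lies ctrl.tcp_to_grasp behind it (ctrl.tcp_to_grasp is the distance from the TCP to the grasp point, in m); z points along the fingers, y is the line along which they close (so a half turn about z gives the same grasp; the last joint's range is limited). The gripper opens to 85 mm and grips with 20 to 120 N. Pads are 22 mm wide; open, the fingers measure 114 mm over their backs; the gripper's body (76 mm by 85 mm) begins 54 mm behind the grasp point. The pads swing forward as they close: fully open they stand 13 mm farther back than shut.
Start: joints at [-1.371, 0.286, 1.577, -0, 1.279, -0.15], TCP at [0.231, -0.634, 0.231] pointing down, gripper open.
Joint ranges: [-2.77, 2.77], [-0.9, 2.22], [0.21, 2.48], [-1.53, 4.67], [0.24, 2.81], [-2.84, 2.84]. Speed limits (rad/s): [2.79, 2.79, 3.14, 3.14, 3.14, 3.14].

## Interface

Orientations are given as a unit quaternion [x, y, z, w].
In Python, from plant import ctrl gives the robot as it stands.
- The arm moves only by the shell command python3 -m inch 'ROWS' [FORCE]. ROWS is JSON, a list of rows, each an object with "slide": the shift along the tool's x, y, z in cm, a list of three; "turn": the turn about the tool's z in rad; "grip": the finger opening in cm, from 0 to 8.54. A call has 1 to 20 rows; each row is the pose to reach, as a shift and turn from the pose commanded when the call began, along the tool's axes at that moment; what a row does not reach only later rows make up. A row lasts 1/10 s, in which the tool goes at most 50 mm and 8.59 degrees, less where a joint would pass 70% of its speed; a pose out of reach is approached as far as the arm can. A call with a gripper value outside its range is refused whole. The fingers move at their own pace and stop on an object; FORCE is the grip in N (left out, the last holds). Time passes only in rows, so rows that repeat a pose let the fingers close. It gives the time, the measured TCP pose, the force, the opening and the grip force at its end, in the units of the state.
- ctrl.get_state(): the state, without advancing time (a new reading comes with each control period).
- ctrl.read_camera(name): name is "scene" or "top" or "wrist"; returns (picture, depth): 384x512x3 uint8, red, green, blue; 384x512 float32, m along the optical axis (not along the pixel's ray), 0 where there is no reading.
- ctrl.camera_info(name): a dict with "K" (3x3 intrinsics, pixels), "D" ([k1, k2, p1, p2, k3] as OpenCV has them; the pictures are not rectified), "camera_from_world" (4x4, takes a point from world to camera coordinates); the wrist camera has in their place "T_tool_cam" (4x4, takes a point from camera to tool coordinates, whose origin is the TCP and whose axes are the flange's). Camera axes: x right, y down, z forward; pixel columns grow to the right and rows downward; lengths in m; the calibration is good to about 2 mm. A picture is of the moment at which its call begins: read the wrist's pose just before it. camera_info takes no time and is no camera call.
- ctrl.sign_off(): hands the job in; it is judged then, once.
The state is a dict: "time": time; "qpos": joint angles; "dq": joint speeds; "joint_efforts": joint torques, N m; "eef_pos": TCP position; "tcp_rot": TCP orientation; "contact_force": force on the tool from outside, world axes, zero at the start; "wrist_torque": the same for the moment, N m; "opening": opening from 0.0 (shut) to 1.0 (fully open); "finger_force": force on a finger pad.
Only numpy, scipy, OpenCV 4.12 (cv2) and the standard library are available. Lean on these libraries where they do the work, as an engineer would, in place of code of your own. Each camera call takes 0.05 s, during which the arm holds its last target. There are 200 camera calls.

## Task

Push the yellow thumb tab to release the trap door under the blue hopper, and swing the door wide open with its red-knobbed lever until all five push-in fittings have dropped into the blue kit bin below. Then push the lever back, click by click, until the door squeezes the rubber seal firmly - a steady push of about 12 N at the knob - and leave it held there by the pawl. The door was latched slack before and the seal strip sits at a different height every time, so go by feel, do not force the door once it is shut (30 N bends it), keep the bin where it stands and do not disturb the valve, the paper cups or the hex keys.

Things in the scene. Friction and masses are not known exactly. Their poses are not given: they have to be found in the camera images.
- hopper: Fixed drop-bottom parts hopper with blue funnel on four aluminium legs: 126 (x) x 162 (y) mm over the side beams, beam tops at z = 241 mm; funnel rim 132 x 132 mm at z = 279 mm. Origin on the bench under the middle of its mouth; x from its front (robot side) to its back, y to its left, z up. Ratchet and pawl are on its right (-y) side, the hand lever on its left.
- gate: Trap door: steel plate 90 mm wide, 104 mm long, one rigid piece with hinge shaft, toothed sector (right) and hand lever (left). Origin on the hinge axis, along the hopper's y at x = +48, z = 170 mm of the hopper. At opening angle a = 0 it is level; opening turns it about the hopper's -y, front edge down, its z axis tilting by a; range -0.13 to 1.30 rad. Starts slack on a tooth, a = 0.09 to 0.12.
- door_edge (a point): Middle of the trap door's front edge, 104 mm from the hinge axis. The hinge is stiff (friction 0.12 N m): once tripped, the loaded door drops by its weight to about a = 0.7 to 1.1 rad and stays there; it must then be drawn wide open (past a = 1.15) with the lever. Moving it shut takes about 3 N at the knob, and 1 to 2 N more over the ratchet teeth (spaced 0.025 rad, below a = 0.20).
- lever_knob (a point): Centre of the red ball knob, 30 mm in diameter, at the end of the hand lever (flat bar, 12 mm along y, 5 mm thick): 115 mm from the hinge axis, 98 mm to the left (+y) of the hopper's middle plane. At opening a the lever leans by 0.45 - a rad from vertical towards the hopper's +x (back), so it comes towards the robot as the door opens and goes away from it as it shuts.
- mouth (a point): Middle of the hopper's mouth at the height of the hinge axis. At the mouth's front edge hangs the black rubber seal lip: the closing door meets it somewhere between a = +0.10 and -0.02 (not measured). It gives about 1.2 N per mm of knob travel for 10 mm, then is solid. Firmly squeezed: the push at the knob has risen to about 12 N (11.5 to 16 is good); let go, the door sinks back up to one tooth.
- pawl: Spring-loaded steel ratchet pawl on the right (-y) side, 93 mm from the hopper's middle plane. Its origin is on its pin, along y at x = -18, z = 258 mm of the hopper frame; its nose below hooks under the sector's teeth, lets the door close but not open, and holds it when let go. It turns by at most 0.22 rad when its tab is pushed and springs back.
- thumb_tab (a point): Middle of the front face of the yellow thumb tab on top of the pawl (24 mm wide along y, 26 mm high, 4 mm thick; it faces the hopper's -x). Pushing it 4 to 9 mm along the hopper's +x (1.5 to 3 N, solid stop at 9 mm) lifts the nose out of the teeth; it springs back when let go. Hold it until the door has dropped.
- kit_bin: Loose blue open bin, 136 (x) x 112 (y) x 54 mm high, walls 2.5 mm, under the door between the legs; origin at the centre of its underside, axes like the hopper's.
- fitting_0: Push-in tube fitting, 19 x 16 x 39 mm, 28 g, brass or steel hex with a black sleeve and blue collar; origin at the centre of its hex end face, z along its length. Starts standing in the hopper on the trap door.
- fitting_1: Push-in tube fitting, 19 x 16 x 39 mm, 28 g, brass or steel hex with a black sleeve and blue collar; origin at the centre of its hex end face, z along its length. Starts standing in the hopper on the trap door.
- fitting_2: Push-in tube fitting, 19 x 16 x 39 mm, 28 g, brass or steel hex with a black sleeve and blue collar; origin at the centre of its hex end face, z along its length. Starts standing in the hopper on the trap door.
- fitting_3: Push-in tube fitting, 19 x 16 x 39 mm, 28 g, brass or steel hex with a black sleeve and blue collar; origin at the centre of its hex end face, z along its length. Starts standing in the hopper on the trap door.
- fitting_4: Push-in tube fitting, 19 x 16 x 39 mm, 28 g, brass or steel hex with a black sleeve and blue collar; origin at the centre of its hex end face, z along its length. Starts standing in the hopper on the trap door.
- valve: Bystander: brass solenoid valve with black coil, 49 x 62 x 64 mm, standing on the bench to the right of the hopper; origin under its middle.
- cups: Bystander: three nested brown paper cups, 91 mm wide, 132 mm high, standing on the bench to the left of the hopper; origin under their middle.
- hex_keys: Bystander: folding hex-key set in a red holder, 20 x 62 x 20 mm, lying on the bench to the right of the hopper; origin under its middle, long along its y.

How it is judged:
On the way:
1. the trap door is swung wide open (more than 1.15 rad) and all five fittings lie in the kit bin (angle between gate's own z axis and vertical above 1.15 rad and x of fitting_0 in the frame of kit_bin between -0.066 and 0.066 m and y of fitting_0 in the frame of kit_bin between -0.054 and 0.054 m and z of each of fitting_0, fitting_1, fitting_2, fitting_3, fitting_4 in the frame of kit_bin below 0.05 m and x of fitting_1 in the frame of kit_bin between -0.066 and 0.066 m and y of fitting_1 in the frame of kit_bin between -0.054 and 0.054 m and x of fitting_2 in the frame of kit_bin between -0.066 and 0.066 m and y of fitting_2 in the frame of kit_bin between -0.054 and 0.054 m and x of fitting_3 in the frame of kit_bin between -0.066 and 0.066 m and y of fitting_3 in the frame of kit_bin between -0.054 and 0.054 m and x of fitting_4 in the frame of kit_bin between -0.066 and 0.066 m and y of fitting_4 in the frame of kit_bin between -0.054 and 0.054 m), for 0.2 s.
At the end, for the whole second after the job is handed in: The trap door is shut (opening below 0.15 rad) and at rest, and the squeezed seal presses it down on the pawl's nose with more than 5 N (slack it is below 3 N); all five fittings lie in the kit bin, which stands within 30 mm of where it was (angle between gate's own z axis and vertical below 0.15 rad and contact force between gate and pawl above 5 N and angular speed of gate below 0.05 rad/s and x of fitting_0 in the frame of kit_bin between -0.066 and 0.066 m and y of fitting_0 in the frame of kit_bin between -0.054 and 0.054 m and z of each of fitting_0, fitting_1, fitting_2, fitting_3, fitting_4 in the frame of kit_bin below 0.05 m and x of fitting_1 in the frame of kit_bin between -0.066 and 0.066 m and y of fitting_1 in the frame of kit_bin between -0.054 and 0.054 m and x of fitting_2 in the frame of kit_bin between -0.066 and 0.066 m and y of fitting_2 in the frame of kit_bin between -0.054 and 0.054 m and x of fitting_3 in the frame of kit_bin between -0.066 and 0.066 m and y of fitting_3 in the frame of kit_bin between -0.054 and 0.054 m and x of fitting_4 in the frame of kit_bin between -0.066 and 0.066 m and y of fitting_4 in the frame of kit_bin between -0.054 and 0.054 m and distance of kit_bin from where it was at the start of the episode below 0.03 m); the robot touches nothing.
It fails at once if the nearly shut door is forced: the robot pushes it or its lever with more than 30 N (angle between gate's own z axis and vertical below 0.2 rad and contact force between any of the fingers, the arm and gate above 30 N).
It fails at once if the solenoid valve is moved by more than 20 mm (distance of valve from where it was at the start of the episode above 0.02 m).
It fails at once if the stack of paper cups is moved by more than 20 mm (distance of cups from where it was at the start of the episode above 0.02 m).
It fails at once if the hex-key set is moved by more than 20 mm (distance of hex_keys from where it was at the start of the episode above 0.02 m).
It also fails if it takes over 72 s, if anything falls off the work surface, if the arm or the gripper's body presses on something with over 40 N, if the wrist force passes 120 N, or if a joint passes its speed limit or range.

## Working session

There is one attempt and no reset: what is moved stays moved. The work goes in short steps, Python scripts to look and compute and a shell command to move; the robot and the scene stay as the last step left them, time stands still between calls to the robot, and variables do not carry over. Pictures are saved under pics/ and viewed, at most 10 in all, crops included, and the job is handed in when it is done.

```bash
ls; mkdir -p pics
python3 - <<'E'
from plant import ctrl
import cv2,numpy as np
print(ctrl.tcp_to_grasp, ctrl.get_state())
np.set_printoptions(precision=4,suppress=True)
ims=[]
for n in("scene","top"):
    im,d=ctrl.read_camera(n); np.savez(f"pics/{n}0.npz",im=im,d=d)
    cv2.imwrite(f"pics/{n}0.png",im[:,:,::-1]); i=ctrl.camera_info(n); print(n,i)
E
```

```text
pics
0.0187 {'time': 0.0, 'qpos': array([-1.37103203e+00,  2.87202588e-01,  1.57820466e+00, -8.58306483e-06,
        1.27864113e+00, -1.50025042e-01]), 'dq': array([-0.00071162, -0.00152924, -0.00062662, -0.0009832 ,  0.00117772,
        0.00168041]), 'joint_efforts': array([ 9.64218889e-04, -4.05973077e+01, -2.92627752e+01, -1.24029739e-04,
        5.73988058e-03,  1.37417902e-05]), 'eef_pos': array([ 0.23119602, -0.63344799,  0.22990761]), 'tcp_rot': array([ 9.84743914e-01,  1.74005508e-01, -3.46402514e-05, -1.22738161e-03]), 'contact_force': array([ 0.87588115, -0.4212268 , -0.67983619]), 'wrist_torque': array([ 0.01433847, -0.00327692, -0.01317875]), 'finger_force': 0.0, 'opening': 1.0035926577433567}
scene {'K': array([[393.4378,   0.    , 259.0176],
       [  0.    , 393.4378, 196.4453],
       [  0.    ,   0.    ,   1.    ]]), 'D': array([0.02, 0.  , 0.  , 0.  , 0.  ]), 'camera_from_world': array([[-0.877 , -0.4805,  0.0025,  0.3928],
       [-0.3143,  0.5698, -0.7593,  0.4193],
       [ 0.3634, -0.6667, -0.6508,  0.8167],
       [ 0.    ,  0.    ,  0.    ,  1.    ]])}
top {'K': array([[411.9893,   0.    , 255.2091],
       [  0.    , 411.9893, 191.7399],
       [  0.    ,   0.    ,   1.    ]]), 'D': array([0.0164, 0.    , 0.    , 0.    , 0.    ]), 'camera_from_world': array([[-0.0147, -0.9999,  0.0015, -0.1548],
       [-0.9915,  0.0144, -0.1289,  0.5668],
       [ 0.1289, -0.0033, -0.9917,  1.1133],
       [ 0.    ,  0.    ,  0.    ,  1.    ]])}
```

View pics/scene0.png

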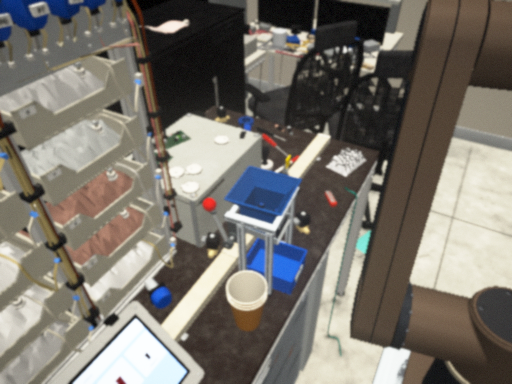

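View pics/top0.png

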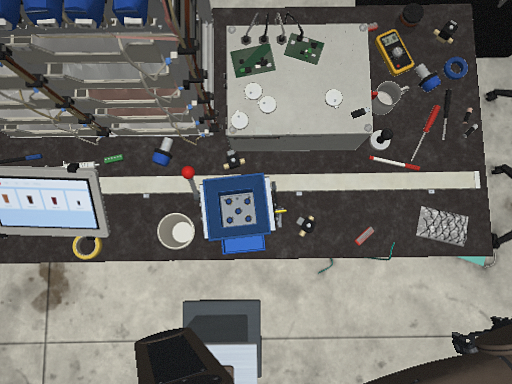

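The scene view shows the hopper at about (265,200), with the knob at (209,204) and the cups at (246,298). In the top view the funnel is centred at about (237,208), the knob is at (188,172) and the tab at (282,211). The cups are at (175,231), the valve at (308,226) and the hex keys at (364,236).

```bash
cat > h.py <<'E'
import cv2,numpy as np
from plant import ctrl
from scipy.spatial.transform import Rotation as R
np.set_printoptions(precision=4,suppress=True)
def ray(n,uv,z):
    i=ctrl.camera_info(n);T=i["camera_from_world"]
    p=cv2.undistortPoints(np.array(uv,float).reshape(-1,1,2),i["K"],i["D"]).reshape(-1,2)
    d=np.c_[p,np.ones(len(p))]@T[:3,:3]; c=-T[:3,:3].T@T[:3,3]
    return c+d*((z-c[2])/d[:,2])[:,None]
def proj(n,X):
    i=ctrl.camera_info(n);T=i["camera_from_world"]
    return cv2.projectPoints(np.array(X,float).reshape(-1,3),cv2.Rodrigues(T[:3,:3])[0],T[:3,3],i["K"],i["D"])[0].reshape(-1,2)
def cloud(n,d):
    i=ctrl.camera_info(n);T=i["camera_from_world"]
    v,u=np.mgrid[:384,:512]
    p=cv2.undistortPoints(np.stack([u,v],-1).reshape(-1,1,2).astype(float),i["K"],i["D"]).reshape(-1,2)
    P=np.c_[p,np.ones(len(p))]*d.reshape(-1,1)
    return ((P-T[:3,3])@T[:3,:3]).reshape(384,512,3)
E
python3 - <<'E'
from h import *
Z=np.load("pics/top0.npz");im,d=Z["im"],Z["d"]; W=cloud("top",d)
hsv=cv2.cvtColor(im,cv2.COLOR_RGB2HSV)
m=cv2.inRange(hsv,(100,120,40),(125,255,255)); 
# funnel: blue and z>0.2
f=(m>0)&(W[...,2]>0.255); f[:, :190]=0;f[:,290:]=0;f[:160]=0
c=max(cv2.findContours(f.astype('uint8'),cv2.RETR_EXTERNAL,cv2.CHAIN_APPROX_NONE)[0],key=cv2.contourArea)
q=ray("top",c.reshape(-1,2),0.279)[:,:2].astype('f4'); r=cv2.minAreaRect(q*1000);print("rim",r, "maxz",np.percentile(W[f][:,2],[5,50,95]))
b=(m>0)&(W[...,2]<0.09)&(W[...,2]>0.0);b[:, :190]=0;b[:,290:]=0;b[:160]=0
ys,xs=np.nonzero(b);print("bin pix",xs.min(),xs.max(),ys.min(),ys.max(),ray("top",[[xs.min(),ys.max()],[xs.max(),ys.max()]],0.054))
for nm,sl,lo,hi,z in(("knob",np.s_[160:185,175:205],(0,150,80),(6,255,255),.278),("tab",np.s_[195:225,270:300],(20,120,100),(35,255,255),.28)):
    k=np.zeros(m.shape,'uint8');k[sl]=cv2.inRange(hsv,lo,hi)[sl];ys,xs=np.nonzero(k)
    print(nm,len(xs),xs.mean(),ys.mean(),xs.min(),xs.max(),ys.min(),ys.max(),ray("top",[[xs.mean(),ys.mean()]],z),np.median(W[k>0],0))
S=np.load("pics/scene0.npz");si=S["im"];hs=cv2.cvtColor(si,cv2.COLOR_RGB2HSV);k=np.zeros(m.shape,'uint8');k[190:220,195:225]=cv2.inRange(hs,(0,150,80),(6,255,255))[190:220,195:225]
ys,xs=np.nonzero(k);print("scene knob",xs.mean(),ys.mean(),xs.min(),xs.max(),ys.min(),ys.max())
for z in(.27,.275,.28,.285):print(ray("scene",[[xs.mean(),ys.mean()]],z))
print("cups",W[218:245,160:192,2].max(), "box top",np.median(W[60:110,300:330],axis=(0,1)),"box front",W[140,300],"strip",W[185,330],"table",W[240,330],W[255,200])
for u,v in((205,140),(150,120),(100,120),(30,200),(90,190),(120,110),(208,100)):print((u,v),W[v,u])
E
```

```text
rim ((502.1025390625, -119.76446533203125), (136.65782165527344, 134.787353515625), 5.748889446258545) maxz [0.2565 0.2691 0.2793]
bin pix 208 265 235 254 [[ 0.3949 -0.0333  0.054 ]
 [ 0.3926 -0.1869  0.054 ]]
knob 137 187.5839416058394 171.7080291970803 181 194 166 178 [[ 0.58   -0.0132  0.278 ]] [ 0.5785 -0.0155  0.2879]
tab 32 280.5625 210.8125 275 286 209 212 [[ 0.49  -0.217  0.28 ]] [ 0.4875 -0.2153  0.3088]
scene knob 208.80152671755727 203.80152671755727 203 215 198 210
[[ 0.5879 -0.0232  0.27  ]]
[[ 0.5844 -0.0187  0.275 ]]
[[ 0.5809 -0.0142  0.28  ]]
[[ 0.5773 -0.0098  0.285 ]]
cups 1.1773257342854913 box top [ 0.8158 -0.3156  0.182 ] box front [ 0.69   -0.283   0.1168] strip [ 0.5817 -0.3742  0.0279] table [ 0.4281 -0.3737 -0.0019] [ 0.3914 -0.0044 -0.0026]
(205, 140) [ 0.7245 -0.0183 -0.0016]
(150, 120) [0.7278 0.0952 0.187 ]
(100, 120) [0.7295 0.2187 0.1863]
(30, 200) [0.5359 0.3936 0.1603]
(90, 190) [0.5563 0.2405 0.1775]
(120, 110) [0.7562 0.1717 0.1815]
(208, 100) [ 0.7248 -0.0644  0.331 ]
```

```bash
cat >> h.py <<'E'
C=np.array([.502,-.120,0]); Y=0.1
H=R.from_euler('z',Y).as_matrix()
def h2w(p): return C+H@np.array(p,float)
def w2h(p): return H.T@(np.array(p,float)-C)
def to(pw,yaw=Y):
    s=ctrl.get_state();T=R.from_quat(s["tcp_rot"]).as_matrix()
    y0=np.arctan2(T[1,0],T[0,0])
    print("slide cm",100*T.T@(np.array(pw)-s["eef_pos"]),"turn",-(yaw-y0),"F",s["contact_force"],"t",s["time"],"hop",1000*w2h(s["eef_pos"]))
E
python3 -c "
from h import *
print(w2h([.487,-.2155,.3]),w2h([.58,-.0132,.278]))
to(h2w([-.061,-.095,.292]))"
```

```text
[-0.0245 -0.0935  0.3   ] [0.0883 0.0985 0.278 ]
slide cm [ 34.7762 -31.2808  -6.1144] turn 0.24976826946651684 F [-0.4691  0.1809 -0.3742] t 0.1 hop [-320.6615 -483.9292  230.0673]
```

Run:
```python
from h import *
Z=np.load("pics/top0.npz");W=cloud("top",Z["d"])
# tab pixels positions
for v in range(206,215): print(v,W[v,277:286:2].round(3).tolist())
```

```text
206 [[0.508, -0.214, 0.206], [0.503, -0.215, 0.26], [0.527, -0.237, -0.004], [0.527, -0.243, -0.003], [0.527, -0.248, 0.001]]
207 [[0.5, -0.21, 0.261], [0.498, -0.213, 0.286], [0.497, -0.217, 0.29], [0.524, -0.242, 0.001], [0.524, -0.248, -0.002]]
208 [[0.498, -0.211, 0.257], [0.495, -0.213, 0.289], [0.496, -0.218, 0.287], [0.498, -0.224, 0.264], [0.521, -0.248, 0.002]]
209 [[0.496, -0.21, 0.261], [0.493, -0.213, 0.287], [0.493, -0.218, 0.287], [0.495, -0.223, 0.267], [0.491, -0.224, 0.31]]
210 [[0.489, -0.207, 0.311], [0.489, -0.212, 0.31], [0.489, -0.216, 0.311], [0.489, -0.22, 0.31], [0.489, -0.224, 0.311]]
211 [[0.488, -0.208, 0.307], [0.487, -0.212, 0.312], [0.487, -0.216, 0.312], [0.487, -0.22, 0.308], [0.488, -0.225, 0.303]]
212 [[0.486, -0.208, 0.302], [0.486, -0.212, 0.297], [0.487, -0.217, 0.29], [0.489, -0.224, 0.258], [0.51, -0.248, -0.002]]
213 [[0.491, -0.213, 0.212], [0.486, -0.214, 0.267], [0.507, -0.236, 0.001], [0.507, -0.242, 0.0], [0.507, -0.248, -0.004]]
214 [[0.487, -0.212, 0.223], [0.485, -0.215, 0.256], [0.504, -0.236, -0.0], [0.504, -0.242, -0.003], [0.504, -0.248, -0.001]]
```

```bash
python3 -m inch '[{"slide":[12,-10.8,-6.1],"turn":0.1,"grip":0},{"slide":[34.8,-31.3,-6.1],"turn":0.25,"grip":0},{"slide":[34.8,-31.3,-6.1],"turn":0.25,"grip":0},{"slide":[34.8,-31.3,-6.1],"turn":0.25,"grip":0},{"slide":[34.8,-31.3,-6.1],"turn":0.25,"grip":0},{"slide":[34.8,-31.3,-6.1],"turn":0.25,"grip":0},{"slide":[34.8,-31.3,-6.1],"turn":0.25,"grip":0},{"slide":[34.8,-31.3,-6.1],"turn":0.25,"grip":0},{"slide":[34.8,-31.3,-6.1],"turn":0.25,"grip":0},{"slide":[34.8,-31.3,-6.1],"turn":0.25,"grip":0},{"slide":[34.8,-31.3,-6.1],"turn":0.25,"grip":0},{"slide":[34.8,-31.3,-6.1],"turn":0.25,"grip":0},{"slide":[34.8,-31.3,-6.1],"turn":0.25,"grip":0},{"slide":[34.8,-31.3,-6.1],"turn":0.25,"grip":0}]'; python3 -c "
from h import *
to(h2w([-.0365,-.093,.292]))
im,d=ctrl.read_camera('top');cv2.imwrite('pics/a.png',cv2.resize(im[150:280,130:330,::-1],None,fx=4,fy=4,interpolation=cv2.INTER_CUBIC))"
```

```text
time: 1.5
eef_pos: [0.4504, -0.2218, 0.2919]
tcp_rot: [0.999, 0.049, -0.0, -0.0]
contact_force: [-0.3, -0.3, -0.3]
opening: -0.002
finger_force: 0.0
slide cm [ 2.5005 -0.3217 -0.0163] turn -0.0021932895917924217 F [-0.273  -0.2596 -0.3085] t 1.5 hop [-61.5117 -96.162  291.8549]
```

```bash
python3 -m inch '[{"slide":[1.0,-0.3,0],"turn":0,"grip":0},{"slide":[1.9,-0.3,0],"turn":0,"grip":0},{"slide":[2.5,-0.3,0],"turn":0,"grip":0},{"slide":[2.8,-0.3,0],"turn":0,"grip":0},{"slide":[2.8,-0.3,0],"turn":0,"grip":0}]'; python3 -c "
from h import *
to(h2w([-.0365,-.093,.292]))
im,d=ctrl.read_camera('top');cv2.imwrite('pics/a1.png',cv2.resize(im[150:280,130:330,::-1],None,fx=4,fy=4,interpolation=cv2.INTER_CUBIC))"
```

```text
time: 2.05
eef_pos: [0.4787, -0.2152, 0.2925]
tcp_rot: [0.999, 0.05, -0.001, 0.0]
contact_force: [-2.3, -0.5, 2.6]
opening: -0.002
finger_force: 1.4
slide cm [-0.3818  0.0628  0.0515] turn 0.00036488104727877557 F [-2.3492 -0.5468  2.5796] t 2.05 hop [-32.6811 -92.37   292.51  ]
```

View pics/a1.png

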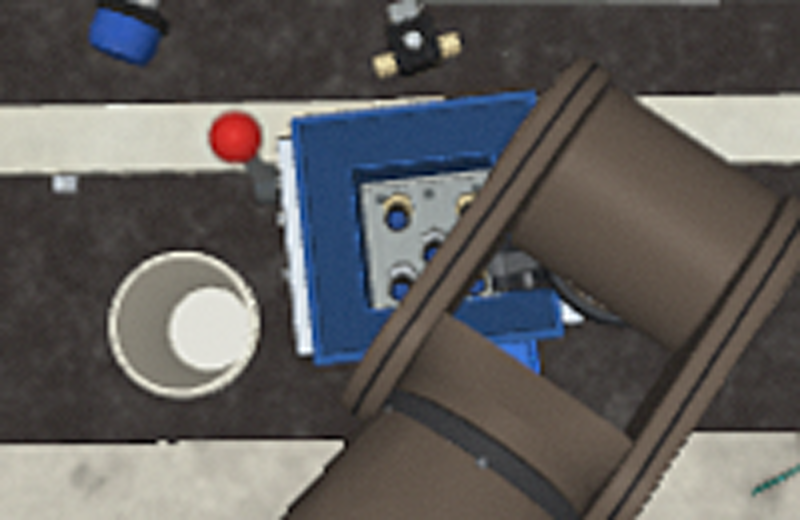

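The crop shows the knob still in its shut position at (235,137). The fittings stand on the door at around (400,215), and the arm covers the tab. I'll push a little further.

```bash
python3 -m inch '[{"slide":[0.15,0,-0.15],"turn":0,"grip":0},{"slide":[0.3,0,-0.15],"turn":0,"grip":0},{"slide":[0.3,0,-0.15],"turn":0,"grip":0},{"slide":[0.3,0,-0.15],"turn":0,"grip":0},{"slide":[0.3,0,-0.15],"turn":0,"grip":0},{"slide":[0.3,0,-0.15],"turn":0,"grip":0}]'
cat > knob.py <<'E'
from h import *
def knob(sv=None):
    im,d=ctrl.read_camera('top');im2,_=ctrl.read_camera('scene')
    if sv: cv2.imwrite(sv,np.hstack([cv2.resize(i[a:a+120,b:b+120,::-1],(400,400),interpolation=cv2.INTER_CUBIC) for i,a,b in((im,150,160),(im2,160,190))]))
    out=[]
    for n,i,(a,b,c,e) in(("top",im,(155,235,165,215)),("scene",im2,(160,260,190,265))):
        h=cv2.cvtColor(i,cv2.COLOR_RGB2HSV);k=np.zeros(h.shape[:2],'uint8')
        k[a:b,c:e]=cv2.inRange(h,(0,150,60),(7,255,255))[a:b,c:e]; ys,xs=np.nonzero(k)
        if len(xs)<20: print(n,"none",len(xs));continue
        uv=[xs.mean(),ys.mean()]
        # intersect with plane of lever motion: pick a giving best match
        A=np.linspace(-.13,1.3,1431);P=np.array([h2w([.048+.115*np.sin(.45-x),.098,.170+.115*np.cos(.45-x)]) for x in A])
        e_=np.linalg.norm(proj(n,P)-uv,axis=1);j=e_.argmin();print(n,len(xs),uv,"a",A[j].round(3),"err px",e_[j].round(2),"knob",P[j])
knobs=knob
E
python3 -c "
from knob import *
to(h2w([-.0365,-.093,.292]));knob('pics/b.png')"
```

```text
time: 2.7
eef_pos: [0.4813, -0.2146, 0.2935]
tcp_rot: [0.999, 0.05, -0.0, -0.0]
contact_force: [-2.6, -0.4, -2.9]
opening: 0.004
finger_force: 1.3
slide cm [-0.6494  0.0907  0.1504] turn -0.0002770892200052305 F [-2.5816 -0.3874 -2.8781] t 2.7 hop [-30.0049 -92.0957 293.5005]
top 142 [np.float64(191.85211267605635), np.float64(212.45774647887325)] a 0.903 err px 0.14 knob [ 0.4899 -0.0227  0.2734]
scene 107 [np.float64(246.92523364485982), np.float64(217.52336448598132)] a 0.9 err px 0.02 knob [ 0.4902 -0.0227  0.2736]
```

```bash
python3 -m inch '[{"slide":[-2,0,0],"turn":0,"grip":0},{"slide":[-2.5,0,-2.5],"turn":0,"grip":0},{"slide":[-1,-3,-4.5],"turn":0,"grip":0},{"slide":[3,-10,-4.5],"turn":0,"grip":0},{"slide":[5,-15,-4.5],"turn":0,"grip":0},{"slide":[7.5,-19,-4.5],"turn":0,"grip":0},{"slide":[7.5,-19,-4.5],"turn":0,"grip":0},{"slide":[7.5,-19,-4.5],"turn":0,"grip":0},{"slide":[7.5,-19,-4.5],"turn":0,"grip":0},{"slide":[7.5,-19,-4.5],"turn":0,"grip":0}]'; python3 -c "
from knob import *
to(h2w([.040,.098,.262]))"
```

```text
time: 3.8
eef_pos: [0.5374, -0.0188, 0.3391]
tcp_rot: [0.999, 0.05, 0.001, 0.0]
contact_force: [0.1, -0.5, -0.2]
opening: -0.003
finger_force: 0.0
slide cm [-0.5436 -0.0826  7.7123] turn -0.0009362386188424554 F [ 0.1428 -0.5175 -0.2446] t 3.8 hop [ 45.3429  97.1757 339.129 ]
```

```bash
python3 -m inch '[{"slide":[-0.3,-0.1,4],"turn":0,"grip":0},{"slide":[-0.3,-0.1,8],"turn":0,"grip":0},{"slide":[-0.3,-0.1,8.1],"turn":0,"grip":0},{"slide":[-1.5,-0.1,8.1],"turn":0,"grip":0},{"slide":[-2.5,-0.1,8.2],"turn":0,"grip":0},{"slide":[-3.2,-0.1,8.4],"turn":0,"grip":0},{"slide":[-3.8,-0.1,8.6],"turn":0,"grip":0},{"slide":[-4.3,-0.1,8.8],"turn":0,"grip":0},{"slide":[-4.8,-0.1,9],"turn":0,"grip":0},{"slide":[-5.2,-0.1,9.1],"turn":0,"grip":0},{"slide":[-5.2,-0.1,9.1],"turn":0,"grip":0},{"slide":[-5.2,-0.1,9.1],"turn":0,"grip":0}]'; python3 -c "
from knob import *
to(h2w([-.009,.098,.248]));knob('pics/c.png')"
```

```text
time: 5.0
eef_pos: [0.4852, -0.0223, 0.2479]
tcp_rot: [0.999, 0.05, -0.0, -0.0]
contact_force: [0.2, 0.6, 0.7]
opening: 0.008
finger_force: 0.0
slide cm [-0.1993  0.0876 -0.0136] turn -0.00010410506730432201 F [0.162  0.5793 0.6901] t 5.0 hop [ -7.007   98.8754 247.862 ]
top none 0
scene 100 [np.float64(259.72), np.float64(229.06)] a 1.224 err px 0.57 knob [ 0.46   -0.0257  0.2522]
```

View pics/c.png

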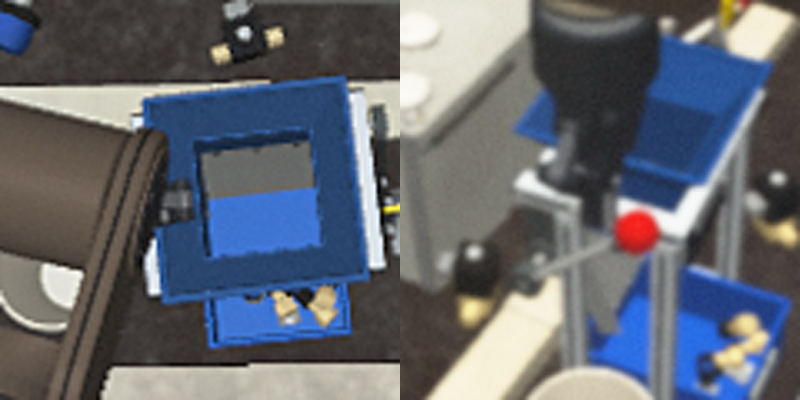

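The scene view shows the knob at about (635,232) in the crop, with the door hanging wide open. The funnel is empty, and the fittings lie at the front of the bin, around (300,305) and (735,340). Next I'll go over the knob to its front side.

```bash
python3 -m inch '[{"slide":[0.3,0.1,0],"turn":0,"grip":0},{"slide":[0.3,0.1,-5],"turn":0,"grip":0},{"slide":[-2,0.1,-6],"turn":0,"grip":0},{"slide":[-5.6,0.1,-6],"turn":0,"grip":0},{"slide":[-5.6,0.1,-6],"turn":0,"grip":0},{"slide":[-5.6,0.1,-6],"turn":0,"grip":0},{"slide":[-5.6,0.1,-6],"turn":0,"grip":0}]'; python3 -c "
from knob import *
to(h2w([-.062,.098,.248]));knob()
im,d=ctrl.read_camera('top');im2,d=ctrl.read_camera('scene');m=cv2.cvtColor(im,cv2.COLOR_RGB2BGR)
cv2.imwrite('pics/d.png',np.hstack([cv2.resize(i[a:a+90,b:b+90,::-1],(400,400),interpolation=cv2.INTER_CUBIC) for i,a,b in((im,180,195),(im2,210,225))]))"
```

```text
time: 5.8
eef_pos: [0.4304, -0.029, 0.3078]
tcp_rot: [0.999, 0.05, 0.0, -0.0]
contact_force: [-0.3, 0.7, 0.1]
opening: 0.001
finger_force: 0.0
slide cm [ 0.0167 -0.0315  5.9848] turn -0.000155724062041937 F [-0.332   0.6663  0.0998] t 5.8 hop [-62.1772  97.6819 307.8483]
top none 0
scene 96 [np.float64(259.8333333333333), np.float64(229.16666666666666)] a 1.227 err px 0.57 knob [ 0.4597 -0.0257  0.252 ]
```

```bash
python3 -m inch '[{"slide":[-0.2,0,3],"turn":0,"grip":0},{"slide":[-0.2,0,5],"turn":0,"grip":0},{"slide":[-0.2,0,6],"turn":0,"grip":0},{"slide":[-0.2,0,6.2],"turn":0,"grip":0},{"slide":[-0.2,0,6.2],"turn":0,"grip":0}]'; python3 -c "
from knob import *
to(h2w([-.062,.098,.248]));knob()"
```

```text
time: 6.5
eef_pos: [0.4282, -0.0292, 0.2462]
tcp_rot: [0.999, 0.05, 0.0, 0.0]
contact_force: [0.4, 0.2, -0.3]
opening: -0.001
finger_force: 0.0
slide cm [ 0.2385 -0.0316 -0.1787] turn -9.55501321272395e-05 F [ 0.4359  0.2336 -0.3242] t 6.5 hop [-64.3851  97.6838 246.2123]
top none 5
scene 95 [np.float64(259.7578947368421), np.float64(229.2421052631579)] a 1.227 err px 0.67 knob [ 0.4597 -0.0257  0.252 ]
```

View pics/d.png

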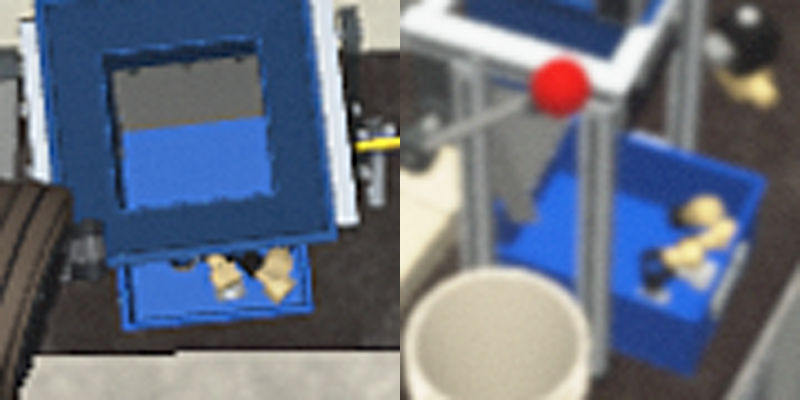

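```bash
python3 -m inch '[{"slide":[0.6,0,0],"turn":0,"grip":0},{"slide":[1.3,0,-0.6],"turn":0,"grip":0},{"slide":[2.0,0,-1.1],"turn":0,"grip":0},{"slide":[2.7,0,-1.6],"turn":0,"grip":0},{"slide":[3.7,0,-2.1],"turn":0,"grip":0},{"slide":[4.7,0,-2.6],"turn":0,"grip":0},{"slide":[5.8,0,-2.9],"turn":0,"grip":0},{"slide":[6.9,0,-3.1],"turn":0,"grip":0},{"slide":[7.8,0,-3.2],"turn":0,"grip":0},{"slide":[8.7,0,-3.3],"turn":0,"grip":0},{"slide":[9.4,0,-3.2],"turn":0,"grip":0},{"slide":[10.1,0,-3.1],"turn":0,"grip":0},{"slide":[10.3,0,-3.1],"turn":0,"grip":0},{"slide":[10.3,0,-3.1],"turn":0,"grip":0}]'; python3 -c "
from knob import *
to(h2w([.045,.098,.277]));knob()"
```

```text
time: 8.0
eef_pos: [0.5307, -0.0188, 0.2761]
tcp_rot: [0.999, 0.05, 0.0, -0.0]
contact_force: [-1.8, -0.2, -0.7]
opening: -0.002
finger_force: 0.3
slide cm [ 0.6372 -0.0173 -0.0907] turn -0.00016617463262397214 F [-1.7817 -0.1957 -0.6618] t 8.0 hop [ 38.6283  97.8287 276.0919]
top none 0
scene 107 [np.float64(218.22429906542055), np.float64(205.6728971962617)] a 0.298 err px 0.1 knob [ 0.5573 -0.016   0.2837]
```

```bash
python3 -m inch '[{"slide":[0.3,0,0],"turn":0,"grip":0},{"slide":[0.6,0,0],"turn":0,"grip":0},{"slide":[0.9,0,0],"turn":0,"grip":0},{"slide":[1.2,0,0.1],"turn":0,"grip":0},{"slide":[1.4,0,0.2],"turn":0,"grip":0},{"slide":[1.6,0,0.3],"turn":0,"grip":0},{"slide":[1.8,0,0.4],"turn":0,"grip":0},{"slide":[2.0,0,0.5],"turn":0,"grip":0},{"slide":[2.0,0,0.5],"turn":0,"grip":0},{"slide":[2.0,0,0.5],"turn":0,"grip":0}]'; python3 -c "
from knob import *
to(h2w([.0614,.098,.270]));knob()"
```

```text
time: 9.1
eef_pos: [0.5507, -0.0169, 0.2727]
tcp_rot: [0.999, 0.05, 0.001, 0.0]
contact_force: [-3.2, -1.4, 2.9]
opening: 0.005
finger_force: 1.8
slide cm [ 0.2633 -0.0238  0.2729] turn -0.00013728788145959958 F [-3.2302 -1.4396  2.9347] t 9.1 hop [ 58.7626  97.7635 272.7246]
top none 0
scene 104 [np.float64(209.9903846153846), np.float64(204.72115384615384)] a 0.114 err px 0.12 knob [ 0.5777 -0.0139  0.2786]
```

```bash
cat > f.py <<'E'
from h import *
s=ctrl.get_state();h=w2h(s["eef_pos"]);F=H.T@s["contact_force"]
l=np.arcsin(np.clip((h[0]+.026-.048)/.115,-1,1))
print("P",-F[0]*np.cos(l)+F[2]*np.sin(l),"F",F,"a",.45-l,"hop",h*1000,"t",s["time"])
E
python3 f.py; python3 -m inch '[{"slide":[0.1,0,0],"turn":0,"grip":0},{"slide":[0.2,0,0],"turn":0,"grip":0},{"slide":[0.2,0,0],"turn":0,"grip":0}]'; python3 f.py;  python3 -m inch '[{"slide":[0.1,0,0],"turn":0,"grip":0},{"slide":[0.2,0,0.1],"turn":0,"grip":0},{"slide":[0.2,0,0.1],"turn":0,"grip":0}]'; python3 f.py
```

```text
P 2.2968780862727463 F [-1.8345  0.4562  1.749 ] a 0.1250649853526583 hop [ 58.7134  97.7349 272.3128] t 9.2
time: 9.5
eef_pos: [0.5525, -0.0167, 0.2717]
tcp_rot: [0.999, 0.05, 0.0, -0.0]
contact_force: [-2.9, -0.1, 2.4]
opening: 0.001
finger_force: 1.2
P 3.5714878289525394 F [-2.9213  0.1855  2.4428] a 0.10787168857818746 hop [ 60.5817  97.7473 271.7391] t 9.5
time: 9.8
eef_pos: [0.5545, -0.0165, 0.2707]
tcp_rot: [0.999, 0.05, 0.0, -0.0]
contact_force: [-2.1, -0.0, 1.4]
opening: 0.003
finger_force: 1.1
P 2.4430724008613485 F [-2.0694  0.1839  1.4364] a 0.08947250078978042 hop [ 62.5683  97.7831 270.6582] t 9.8
```

```bash
python3 -m inch '[{"slide":[0.1,0,0],"turn":0,"grip":0},{"slide":[0.2,0,0.1],"turn":0,"grip":0},{"slide":[0.2,0,0.1],"turn":0,"grip":0}]' >/dev/null; python3 f.py;  python3 -m inch '[{"slide":[0.1,0,0],"turn":0,"grip":0},{"slide":[0.2,0,0.1],"turn":0,"grip":0},{"slide":[0.2,0,0.1],"turn":0,"grip":0}]'>/dev/null; python3 f.py;python3 -m inch '[{"slide":[0.1,0,0],"turn":0,"grip":0},{"slide":[0.2,0,0.1],"turn":0,"grip":0},{"slide":[0.2,0,0.1],"turn":0,"grip":0}]' >/dev/null; python3 f.py
```

```text
P 5.843986316218066 F [-4.9697  0.2038  3.3387] a 0.07750435382242354 hop [ 63.8532  97.7931 269.8921] t 10.1
P 6.002980238392873 F [-5.0275  0.2516  3.5535] a 0.05852038312888025 hop [ 65.879   97.8225 268.9125] t 10.4
P 10.53852244812526 F [-9.1973  0.6913  5.3043] a 0.04870913127803361 hop [ 66.9198  97.8259 268.2135] t 10.7
```

```bash
python3 -m inch '[{"slide":[0,0,0],"turn":0,"grip":0},{"slide":[0,0,0],"turn":0,"grip":0}]' >/dev/null; python3 f.py;  python3 -m inch '[{"slide":[0.1,0,0],"turn":0,"grip":0},{"slide":[0.1,0,0],"turn":0,"grip":0}]'>/dev/null; python3 f.py
```

```text
P 10.330828065390461 F [-8.3741  0.1088  6.7127] a 0.048725259232189844 hop [ 66.9181  97.8447 268.2496] t 10.9
P 9.876571278041848 F [-8.2975  0.7652  5.6895] a 0.040606251913171965 hop [ 67.7761  97.8528 268.0097] t 11.1
```

```bash
python3 -m inch '[{"slide":[0.1,0,0],"turn":0,"grip":0},{"slide":[0.1,0,0],"turn":0,"grip":0}]' >/dev/null; python3 f.py;  python3 -m inch '[{"slide":[0.1,0,0],"turn":0,"grip":0},{"slide":[0.1,0,0],"turn":0,"grip":0}]'>/dev/null; python3 f.py
```

```text
P 10.156301258154429 F [-8.8784  0.2191  5.031 ] a 0.031889611551657315 hop [ 68.6939  97.8513 267.7783] t 11.3
P 11.212736090980826 F [-9.9101 -0.127   5.3045] a 0.028816277376098542 hop [ 69.0167  97.8504 267.7264] t 11.5
```

```bash
python3 -m inch '[{"slide":[0.1,0,0],"turn":0,"grip":0},{"slide":[0.1,0,0],"turn":0,"grip":0}]' >/dev/null; python3 f.py;  python3 -m inch '[{"slide":[0.1,0,0],"turn":0,"grip":0},{"slide":[0.1,0,0],"turn":0,"grip":0}]'>/dev/null; python3 f.py
```

```text
P 12.68879778026134 F [-11.5765  -0.0856   5.1955] a 0.02444341680090928 hop [ 69.4752  97.8714 267.6069] t 11.7
P 13.607659611255363 F [-12.3525   1.2028   5.7082] a 0.016888237004401563 hop [ 70.2652  97.858  267.392 ] t 11.9
```

```bash
python3 -m inch '[{"slide":[0.1,0,0],"turn":0,"grip":0},{"slide":[0.1,0,0],"turn":0,"grip":0}]' >/dev/null; python3 f.py
```

```text
P 12.809231290455454 F [-12.3188   1.1806   3.921 ] a 0.006323671941880549 hop [ 71.3652  97.8731 267.0896] t 12.1
```

```bash
python3 -m inch '[{"slide":[0.03,0,0],"turn":0,"grip":0},{"slide":[0.03,0,0],"turn":0,"grip":0}]' >/dev/null; python3 f.py; python3 -m inch '[{"slide":[-0.1,0,0],"turn":0,"grip":0},{"slide":[-0.2,0,0],"turn":0,"grip":0},{"slide":[-0.3,0,0],"turn":0,"grip":0},{"slide":[-0.5,0,0],"turn":0,"grip":0},{"slide":[-1,0,0],"turn":0,"grip":0},{"slide":[-2.5,0,0],"turn":0,"grip":0},{"slide":[-3.5,0,-3],"turn":0,"grip":0},{"slide":[-3.5,0,-8],"turn":0,"grip":0},{"slide":[-3.5,0,-8],"turn":0,"grip":0},{"slide":[-3.5,0,-8],"turn":0,"grip":0}]' ; python3 -c "
from knob import *
knob()"
```

```text
P 13.217162414678246 F [-12.5381   0.1943   4.4127] a 0.005494980452885656 hop [ 71.4513  97.8396 267.0345] t 12.3
time: 13.3
eef_pos: [0.5326, -0.019, 0.3501]
tcp_rot: [0.999, 0.05, 0.003, 0.001]
contact_force: [0.5, -0.3, 0.4]
opening: 0.001
finger_force: 0.0
top none 0
scene 134 [np.float64(206.07462686567163), np.float64(203.8955223880597)] a 0.023 err px 1.12 knob [ 0.5874 -0.0129  0.2747]
```

```bash
python3 -m inch '[{"slide":[0,5,-1],"turn":0,"grip":0},{"slide":[0,36,-1],"turn":0,"grip":0},{"slide":[0,36,-1],"turn":0,"grip":0},{"slide":[0,36,-1],"turn":0,"grip":0},{"slide":[0,36,-1],"turn":0,"grip":0},{"slide":[0,36,-1],"turn":0,"grip":0},{"slide":[0,36,-1],"turn":0,"grip":0},{"slide":[0,36,-1],"turn":0,"grip":0},{"slide":[0,36,-1],"turn":0,"grip":0},{"slide":[0,36,-1],"turn":0,"grip":0}]' ; python3 -c "
from knob import *
knob()
im,d=ctrl.read_camera('top');im2,d=ctrl.read_camera('scene')
cv2.imwrite('pics/e.png',np.hstack([cv2.resize(i[a:a+90,b:b+90,::-1],(400,400),interpolation=cv2.INTER_CUBIC) for i,a,b in((im,180,195),(im2,210,225))]))"
```

```text
time: 14.4
eef_pos: [0.5674, -0.3758, 0.3564]
tcp_rot: [0.999, 0.05, -0.001, -0.001]
contact_force: [-0.4, -0.9, -0.3]
opening: -0.003
finger_force: 0.0
top 142 [np.float64(187.58450704225353), np.float64(168.80281690140845)] a 0.025 err px 0.14 knob [ 0.5872 -0.013   0.2748]
scene 133 [np.float64(206.04511278195488), np.float64(203.93233082706766)] a 0.022 err px 1.08 knob [ 0.5875 -0.0129  0.2746]
```

View pics/e.png

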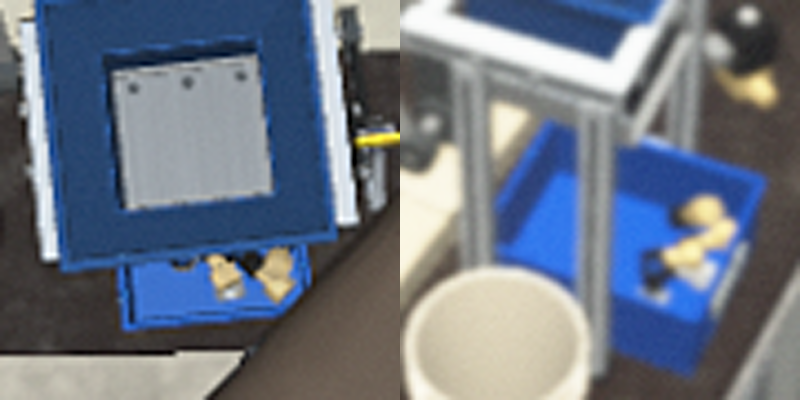

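The door is shut, the funnel is empty and the fittings lie at the bin's front end, around (250,275) and (690,240) in the crop. The bin hasn't visibly moved. The door rests on the pawl at a = 0.023 with the seal squeezed, so I'm handing in.

```bash
python3 -c "
from plant import ctrl
print(ctrl.sign_off())"
```

```text
the job is handed in; nothing more can be done
None
```

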